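Switch on the guarded test supply and start it

TASK

Switch on the test supply at the grey switch station: lift the sprung red guard with a finger, flip the toggle beneath it away from you, and let the guard drop shut again; then, with the red guard shut, push the green start button fully down with the fingertips and let it come back up. Nothing needs gripping: leave the yellow-guarded switch as it is, and do not pick up or shift anything else on the bench.

Things in the scene. Friction and masses are not known exactly. Their poses are not given: they have to be found in the camera images.
- station: grey housing 84 (x) x 290 (y) x 60 mm tall, fixed to the bench. Origin at the middle of its underside; x points away from the operator, y left, z up. On its flat top (the panel) are three places, 92 mm apart along y, for two guarded switches and the start button; which stands where varies
- red_unit: switch with the red guard, on the panel 60 mm above the bench. Origin on the panel below the toggle's pivot; axes as the station's. The guard is a hood 60 mm wide (55 inside), top 48 mm above the panel at x = -14 to 24 mm, sloping down to a front skirt at x = -33 mm, lower edge 22 mm above the panel
- red_hinge (a point): middle of the red guard's hinge axis, which runs along y at the back: x = 24, z = 10 mm in the red unit's frame
- red_tab (a point): middle of the front edge of the red guard's finger tab: a flat lip 48 mm wide, 3 mm thick, that sticks out 15 mm to the front of the skirt. Shut: x = -47.5, z = 23 mm in the red unit's frame. It overhangs the housing's front by 5 mm, free below to the bench: a fingertip put under it from the front, hand tilted back by about 20 to 45 degrees, lifts the guard
- red_guard (a joint): opening angle of the red guard, rad: 0 shut, 1.45 fully up; the tab goes up and away from the operator as it grows. A light spring (0.5 to 0.9 N at the tab) always shuts it within a second, so it stays up only while it rests on something, as on the finger. It also shuts over a switched-on toggle
- red_bat (a point): a point on the red-guarded toggle's bat, 31 mm above its pivot, near its upper end (the bat is 36 mm long and 7 to 11 mm thick, its pivot 6 mm above the panel)
- red_toggle (a joint): red-guarded toggle, rad: 0 off (leans 20 degrees to the operator), 0.7 on (leans 20 degrees away); it snaps over past the middle, 0.35, and stays; about 3 N at the bat's upper end
- start_unit: start button's 66 x 66 mm dark plate, 3 mm thick, on the station's panel (60 mm above the bench); origin below the middle of the button, axes as the red unit's
- start_top (a point): middle of the top face of the green round start button, 32 mm across, pressed straight down
- start (a joint): start button, m: 0 up, 0.006 fully down; springs back; 5 N when fully down
- yellow_unit: the other guarded switch, the same as the red one but with a yellow guard; not to be operated. Frame as the red unit's
- yellow_guard (a joint): opening angle of the yellow guard, rad: 0 shut
- yellow_toggle (a joint): toggle under the yellow guard, rad: 0 on (leaning away from the operator), as it starts and is to stay; 0.7 off
- lamp_foot (a point): middle of the round foot of the fixed desk lamp, about 135 mm across; its post rises from there to 430 mm above the bench, its arm runs from the post's top over the back of the bench. Keep clear of it
- ipa_bottle: white plastic bottle with red cap, 57 mm across, 122 mm tall; origin at its foot
- flux_pot: small pot with black lid, 44 mm across, 34 mm tall; origin at its foot
- diecast_box: small die-cast metal box 41x112x30 mm; origin at its underside
- notebook: blue spiral notebook 212x156x14 mm; origin at its underside
- mug_1: green mug, 86 mm across, 96 mm tall; origin at its foot
- meter_dark: dark hand multimeter on its back 165x68x46 mm; origin at its underside
- n_load: nickel coaxial part lying down 20x40x19 mm; origin at its underside
- driver_blue: blue screwdriver lying along y, 155 mm long, 20 mm thick; origin at its underside

How it is judged:
On the way, in this order (a step that is already met when the one before it is completed fails the run):
1. the red guard is lifted with a finger (value of joint red_guard above 0.25 rad and contact force between the fingers and red_unit above 0.05 N), for 0.05 s.
2. the toggle under it is flipped over to on (value of joint red_toggle above 0.62 rad), for 0.1 s.
3. the red guard has dropped shut (value of joint red_guard below 0.06 rad), for 0.1 s.
4. the start button is pressed down with the fingers (value of joint start above 0.0045 m and contact force between the fingers and start_unit above 0.5 N), for 0.05 s.
At the end, for the whole second after the job is handed in: red-guarded toggle on (over 0.62 rad), red guard shut (under 0.06 rad), start button pressed at least 4.5 mm and up again (within 1.5 mm), yellow guard shut and its toggle still on (value of joint red_toggle above 0.62 rad and value of joint each of red_guard, yellow_guard below 0.06 rad and value of joint start below 0.0015 m and value of joint yellow_toggle below 0.08 rad); the robot touches nothing.
It fails at once if the start button is pressed while the red-guarded toggle is off or its guard is up (value of joint start above 0.003 m and (value of joint red_toggle below 0.5 rad or value of joint red_guard above 0.15 rad)).
It fails at once if the yellow-guarded switch is operated: its guard lifted or its toggle flipped (value of joint yellow_guard above 0.3 rad or value of joint yellow_toggle above 0.25 rad).
It fails at once if something else on the bench is picked up, shifted by more than 20 mm or knocked over (distance of any of ipa_bottle, flux_pot, diecast_box, notebook, mug_1, meter_dark, n_load, driver_blue from where it was at the start of the episode above 0.02 m or angle between any of ipa_bottle, mug_1, flux_pot's own z axis and vertical above 0.5 rad).
It also fails if it takes over 48 s, if anything falls off the work surface, if the arm or the gripper's body presses on something with over 40 N, if the wrist force passes 120 N, or if a joint passes its speed limit or range.

ROBOT

A 6-joint arm with a two-finger parallel gripper is mounted at the origin on a cart in front of the work surface, level with it; the furniture and walls round the work are solid. World frame = base frame: x ahead of the robot, y to its left, z up, the work surface at z = 0. Lengths are in m, angles in rad, forces in N, time in s.
With the tool pointing down it reaches from about 0.375 to 0.975 m from the base axis. Payload 3.8 kg.
Tool frame: the origin (TCP) lies midway between the tips of the shut fingers; the grasp point (between the pads) lies 19 mm behind it; z points along the fingers, y is the line along which they close (so a half turn about z gives the same grasp; the last joint's range is limited). The gripper opens to 88 mm and grips with 3 to 60 N. Pads are 18 mm wide; open, the fingers measure 123 mm over their backs; the gripper's body (75 mm by 187 mm) begins 45 mm behind the grasp point.
Start: joints at [-1.281, 0.264, 1.604, -0, 1.274, -0.037], TCP at [0.217, -0.639, 0.215] pointing down, gripper open.
Joint ranges: [-2.63, 2.63], [-0.94, 2.18], [0.31, 2.57], [-1.31, 4.45], [0, 2.66], [-2.55, 2.55]. Speed limits (rad/s): [2.57, 2.57, 3.14, 3.14, 3.14, 3.14].

INTERFACE

Orientations are given as [roll, pitch, yaw] about the fixed x, y, z axes, in that order (R = Rz(yaw) Ry(pitch) Rx(roll)).
In Python, from workcell import ctrl gives the robot as it stands. Calls block until the motion is done:
- ctrl.move_pose(position, orientation): joint-space move of the TCP to a pose.
- ctrl.movel(position, attitude=None, speed=0.15, until_force=None): straight line of the TCP; attitude=None keeps the orientation; speed is the mean speed in m/s. With until_force (N) it stops when the force on the tool has changed by that much, and returns True; else False.
- ctrl.goto_joints(angles): joint-space move.
- ctrl.set_gripper(opening, grasp_force=None): finger opening in m; grasp_force is the grip in N (None keeps the last); returns when the fingers have stopped.
- ctrl.sleep(seconds).
- ctrl.solve_ik(position, orientation): joint angles nearest the present ones, or None.
- ctrl.get_state(): the state.
- ctrl.camera(name): name is "side" or "top"; returns a dict with "pixels" (384x512x3 uint8, red, green, blue), "camera_matrix" (3x3 intrinsics, pixels), "k1" (the pictures are not rectified: a ray, as slopes to the right and down, at radius r is drawn at 1 + k1 r^2 times it, then the intrinsics apply), "pose" (4x4, takes a point from camera to world coordinates). Camera axes: x right, y up, looking along -z (the intrinsics and any distortion apply to the point x, -y, -z); pixel columns grow to the right and rows downward; lengths in m; the calibration is good to about 2 mm. A picture is of the moment at which its call begins. There is no depth.
A pose or a line that the arm cannot do raises ctrl.Unreachable and nothing moves.
- ctrl.sign_off(): hands the job in; it is judged then, once.
Trained networks look in the newest picture that a camera, given by its name, has taken for a name from the list of things; names that differ only in an ending like _2 or _b are one class to them, and where a whole thing is asked for, a point or a joint stands for the part that bears it (a point fixed in the world has none). Each returns a list of dicts, best first, with "p" (0 to 1); they miss things now and then, are a little off and sometimes report something else, mostly with a low value. They report only what shows in the picture. A call takes as long as a camera call.
- ctrl.search_frame(label, camera): "point" ([x, y, z] in m, in the coordinates of the camera as it stood for that picture, good to about 4 mm: the middle of the surface that is visible of it).
- ctrl.regions_of(label, camera): "mask" (384x512 bool, what is visible of it).
- ctrl.tip_of(label, camera): "point" ([x, y, z] in m, in the coordinates of the camera as it stood for that picture, good to about 4 mm: a listed point, or the origin of a listed thing).
The state is a dict: "t": time; "joints": joint angles; "joint_vel": joint speeds; "tau": joint torques, N m; "position": TCP position; "tcp_rot": TCP orientation; "contact_force": force on the tool from outside, world axes, zero at the start; "moment": the same for the moment, N m; "gripper_width": finger opening in m; "gripper_force": force on a finger pad.
Only numpy, scipy, OpenCV 4.12 (cv2) and the standard library are available. Lean on these libraries where they do the work, as an engineer would, in place of code of your own. Each camera call takes 0.05 s, during which the arm holds its last target. There are 200 camera calls.

## Working session

There is one attempt and no reset: what is moved stays moved. The work goes in short steps, each a Python script; the robot and the scene stay as the last script left them, time stands still between calls to the robot, and variables do not carry over. Pictures are saved under pics/ and viewed, at most 10 in all, crops included, and the job is handed in when it is done.

```bash
ls; mkdir -p pics
cat > h.py <<'E'
import numpy as np, cv2
from workcell import ctrl
def snap(cam,name=None):
    c=ctrl.camera(cam)
    if name: cv2.imwrite(f'pics/{name}.png',c['pixels'][:,:,::-1])
    return c
def pt(c,p): return (c['pose']@np.r_[p,1])[:3]
def tips(labels,cam,c):
    for l in labels:
        r=ctrl.tip_of(l,cam)
        print(cam,l,[(np.round(pt(c,d['point']),4).tolist(),round(d['p'],2)) for d in r[:2]])
E
python3 - <<'E'
from h import *
for cam in('top','side'):
    c=snap(cam,cam+'1')
    tips(['station','red_unit','red_hinge','red_tab','start_unit','start_top','yellow_unit','lamp_foot','ipa_bottle','mug_1','meter_dark'],cam,c)
    print(c['pose'].round(3).tolist(),c['camera_matrix'].round(1).tolist(),c['k1'])
print(ctrl.get_state())
E
```

```text
pics
top station [([0.575, -0.162, -0.0023], 0.76), ([0.597, -0.2534, 0.086], 0.5)]
top red_unit [([0.555, -0.0742, 0.0597], 0.89)]
top red_hinge [([0.5788, -0.0627, 0.0676], 0.67)]
top red_tab [([0.5058, -0.0867, 0.0866], 0.82)]
top start_unit [([0.5955, -0.2479, 0.0557], 0.59), ([0.3963, 0.1845, -0.0011], 0.32)]
top start_top [([0.5991, -0.2492, 0.085], 0.43)]
top yellow_unit [([0.5767, -0.1583, 0.0616], 0.97)]
top lamp_foot []
top ipa_bottle [([0.4113, -0.4226, -0.0027], 0.64), ([0.5981, -0.255, 0.086], 0.34)]
top mug_1 [([0.7558, -0.2112, -0.0008], 0.73)]
top meter_dark [([0.6842, 0.4229, -0.0027], 0.71)]
[[-0.012, 0.989, -0.144, 0.326], [-1.0, -0.012, -0.004, -0.065], [-0.006, 0.144, 0.99, 1.752], [0.0, 0.0, 0.0, 1.0]] [[479.3, 0.0, 259.7], [0.0, 479.3, 190.5], [0.0, 0.0, 1.0]] -0.06271372460607295
side station [([0.5753, -0.163, -0.0025], 0.72)]
side red_unit [([0.5552, -0.0696, 0.0532], 0.6)]
side red_hinge [([0.5757, -0.0676, 0.0702], 0.9)]
side red_tab [([0.5041, -0.0832, 0.0799], 0.69)]
side start_unit [([0.5962, -0.2535, 0.0579], 0.54)]
side start_top [([0.5988, -0.2516, 0
[... 517 characters left out ...]
020298077447052264
{'t': 1.2, 'joints': array([-1.28091525e+00,  2.63869533e-01,  1.60401550e+00, -1.74659001e-05,
        1.27372545e+00, -3.69016056e-02]), 'joint_vel': array([ 0.00059466, -0.00095572, -0.00057959,  0.00050328, -0.00170056,
        0.0003523 ]), 'tau': array([ 7.46675269e-04, -5.02058744e+01, -3.57257974e+01,  7.27836974e-02,
        1.83953473e-02, -1.48693925e-05]), 'position': array([ 0.21665861, -0.6392609 ,  0.21531788]), 'tcp_rot': array([-3.14157422e+00,  1.60314485e-05,  3.26787796e-01]), 'contact_force': array([-0.61095362, -0.38851323,  0.11221963]), 'moment': array([0.01309094, 0.00675698, 0.00331043]), 'gripper_force': 0.0, 'gripper_width': 0.08812379315438086}
```

View pics/top1.png

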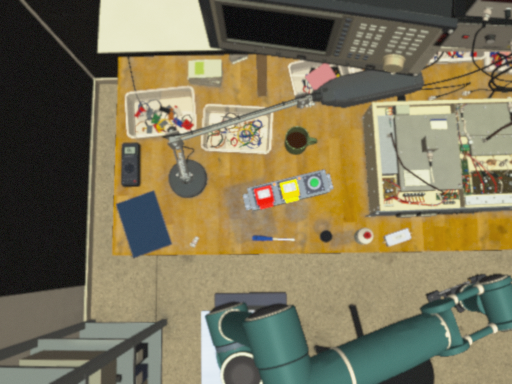

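View pics/side1.png

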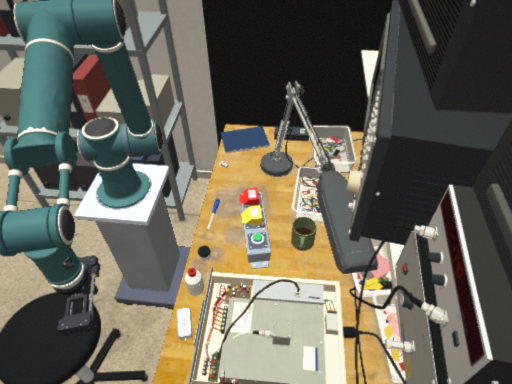

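The top view shows the station at about (288,190), with red at (263,195), yellow at (289,190) and start at (315,182). Its front is clear and the lamp post is well to the left. Next I fit one station pose to all the network points and check IK for the planned path, with the tool tilted back about 40°.

```bash
cat >> h.py <<'E'
# local points in the station frame; P is [x,y,yaw]
TH=0.70
def W(P,u,z):  # station-frame xy -> world
    c,s=np.cos(P[2]),np.sin(P[2]); return np.array([P[0]+c*u[0]-s*u[1],P[1]+s*u[0]+c*u[1],z])
def corner(P,x,z,th=TH,y=92.,half=9.):
    """TCP so that the tip's away corner is at red-unit (x,z) in mm"""
    tx,tz=x-half*np.cos(th),z-half*np.sin(th)
    return W(P,(tx/1e3,y/1e3),0.060+tz/1e3)
def ori(P,th=TH): return [np.pi,-th,P[2]]
E
python3 - <<'E'
from h import *
from scipy.optimize import least_squares
L={'station':(0,0,0),'red_unit':(0,.092,.06),'red_hinge':(.024,.092,.07),'red_tab':(-.0475,.092,.083),'start_unit':(0,-.092,.06),'yellow_unit':(0,0,.06),'start_top':(0,-.092,None)}
obs=[]
for cam in('top','side'):
  for _ in range(2):
    c=snap(cam)
    for l in L:
        r=ctrl.tip_of(l,cam)
        if r: obs.append((l,pt(c,r[0]['point'])))
f=lambda P:np.concatenate([(W(P,L[l][:2],0)-o)[:2] for l,o in obs])
r=least_squares(f,[.576,-.162,.23],loss='soft_l1',f_scale=.003); P=r.x; print(P)
for l,o in obs: print(l,np.round((o-W(P,L[l][:2],L[l][2] or 0))*1e3,1))
np.save('P.npy',P)
for th in(.5,.7):
  for x,z in((-75,0),(-42,8),(-20,50),(4,30)):
    print(th,x,z,corner(P,x,z,th).round(3),ctrl.solve_ik(corner(P,x,z,th),ori(P,th)),ctrl.solve_ik(corner(P,x,z,th),[np.pi,th,P[2]-np.pi]))
E
```

```text
[ 0.57478904 -0.1609032   0.23610332]
station [ 0.7  1.7 -0.1]
red_unit [ 1.6 -3.2  2.9]
red_hinge [-0.4  4.5  0.6]
red_tab [ 3.7 -0.2  0.1]
start_unit [-0.6  2.1 -3.3]
yellow_unit [0.1 4.8 0.3]
start_top [-17.9 187.5  68.3]
station [ 3.7  0.  -2.1]
red_unit [ 0.2 -1.8 -0.9]
red_hinge [ 3.9  2.3 -1.1]
red_tab [-1.8 -2.1  0.1]
start_unit [-2.   0.3 -4.4]
yellow_unit [-2.4  3.7  1.9]
start_top [ 4.  -1.2 90.4]
station [ 3.1 -0.7  1.4]
red_unit [-0.9 -2.3 -2. ]
red_hinge [ 2.7 -1.2 -2.1]
red_tab [-44.7 455.9 -88.4]
start_unit [ 1.5 -3.3 -1.8]
yellow_unit [-2.4 -0.2  0.9]
start_top [ 0.5  1.4 84.4]
station [ 4.   1.  -2.9]
red_unit [ 1.6 -0.6 -6.1]
red_hinge [-23.7  -5.5 -17.1]
red_tab [-3.5  0.2 -3.4]
start_unit [ 1.  -4.8 -2.4]
yellow_unit [-2.2 -0.4  2.9]
start_top [-0.7 -3.6 85.1]
0.5 -75 0 [ 0.473 -0.091  0.056] [-0.4850555  -0.17501485  2.48180073  0.6589893   0.54329453  0.32823828] None
0.5 -42 8 [ 0.505 -0.083  0.064] [-0.4237747  -0.12966822  2.42581309  0.62729536  0.52442342  0.41255508] None
0.5 -20 50 [ 0.526 -0.078  0.106] [-0.38776553 -0.1638542   2.35896491  0.52405472  0.59402286  0.56075883] None
0.5 4 30 [ 0.549 -0.072  0.086] [-0.35228402 -0.08551388  2.33626188  0.55241655  0.53179963  0.55269972] None
0.7 -75 0 [ 0.474 -0.091  0.054] None None
0.7 -42 8 [ 0.506 -0.083  0.062] [-0.54030245 -0.14187564  2.5414627   1.19506379  0.5066706  -0.22046156] None
0.7 -20 50 [ 0.527 -0.078  0.104] [-0.49297382 -0.19846051  2.4822126   1.01880468  0.52824983  0.02006443] None
0.7 4 30 [ 0.55  -0.072  0.084] [-0.44665125 -0.11068508  2.45929108  1.12510175  0.46728381 -0.06508203] None
```

```bash
cat >> h.py <<'E'
TH=0.60
def go(P,x,z,speed=.08,**k):
    r=ctrl.movel(corner(P,x,z,TH),ori(P,TH),speed=speed,**k); st(f'({x:.0f},{z:.0f}) {r}')
def st(m=''):
    s=ctrl.get_state(); print(m,'t',round(s['t'],2),s['position'].round(4),'F',s['contact_force'].round(2))
def arc(phi,s):
    a=np.arctan2(11.5,71.5)+phi; r=np.hypot(71.5,11.5)  # tab's lower front edge
    return 24-r*np.cos(a)+s*np.sin(TH), 10+r*np.sin(a)-s*np.cos(TH)
E
python3 - <<'E'
from h import *
P=np.load('P.npy')
for a in[(-62,90),(-60,5),(-44,8),arc(0,10),arc(.3,10),arc(.5,10),(-27,30),(5,30)]: print(np.round(a), ctrl.solve_ik(corner(P,*a,TH),ori(P,TH)) is not None)
ctrl.set_gripper(0.0)
s=ctrl.get_state(); p=s['position']
ctrl.movel([p[0],p[1],.32],speed=.25); st()
ctrl.move_pose(corner(P,-65,110,TH),ori(P,TH)); st('above front')
go(P,-60,5,.12)
go(P,-45,7,.06)
snap('side','side2')
im=cv2.imread('pics/side2.png')[165:290,180:330]; cv2.imwrite('pics/side2c.png',cv2.resize(im,None,fx=5,fy=4.5,interpolation=cv2.INTER_CUBIC)[:600,:750])
E
```

```text
[-62  90] True
[-60   5] True
[-44   8] True
[-42.  13.] True
[-35.  34.] True
[-28.  46.] True
[-27  30] True
[ 5 30] True
 t 4.67 [ 0.2167 -0.6393  0.3201] F [-0.13  0.08 -0.14]
above front t 6.88 [ 0.4836 -0.0893  0.1658] F [0.95 0.5  0.12]
(-60,5) False t 7.9 [ 0.488  -0.0875  0.0602] F [0.24 1.14 0.71]
(-45,7) False t 8.3 [ 0.5031 -0.0836  0.0625] F [-0.04 -0.67  0.2 ]
```

View pics/side2c.png

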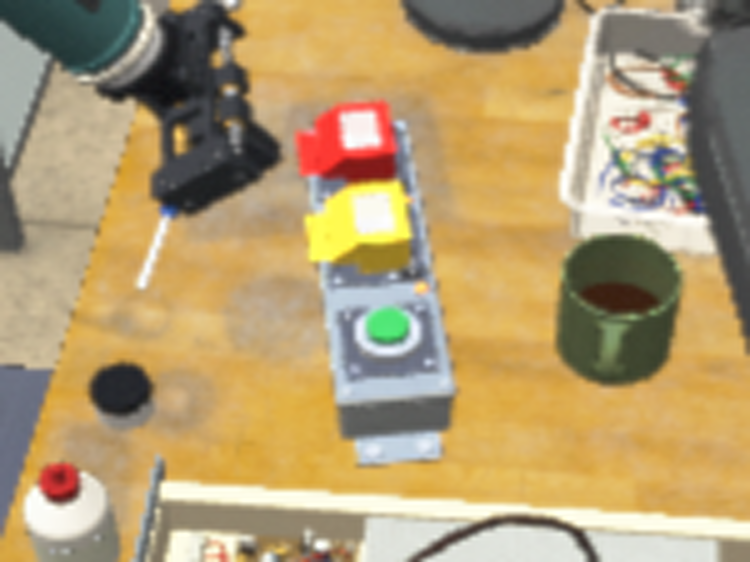

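The side crop shows the gripper body in front of the red unit, with its face at about (275,155) and the red tab at (305,155). The fingers are hidden behind the body, and all guards are shut. The button at (388,325) stands proud of a white collar. Next I lift the guard.

Run:
```python
from h import *
P=np.load('P.npy')
go(P,*arc(0,10),.04)
for ph in(.15,.3,.45): go(P,*arc(ph,10),.06)
c=snap('side','side3')
im=cv2.imread('pics/side3.png')[165:265,180:310]; cv2.imwrite('pics/side3c.png',cv2.resize(im,None,fx=5,fy=5,interpolation=cv2.INTER_CUBIC))
tips(['red_tab','red_bat'],'side',c)
c=snap('top'); tips(['red_tab','red_bat'],'top',c)
x,z=arc(.45,0); print(W(P,(x/1e3,.092),.06+z/1e3))
print('bat off',W(P,(-.0106,.092),.095))
```

```text
(-42,13) False t 8.68 [ 0.5056 -0.0831  0.0685] F [0.99 0.17 0.46]
(-39,24) False t 9.01 [ 0.508  -0.0825  0.079 ] F [-0.11 -0.54  0.13]
(-35,34) False t 9.34 [ 0.5119 -0.0815  0.0888] F [ 0.2  -0.21 -0.59]
(-30,43) False t 9.68 [ 0.5172 -0.0801  0.0981] F [-0.38 -0.32  0.08]
side red_tab [([0.5063, -0.0785, 0.0776], 0.69)]
side red_bat []
top red_tab [([0.5081, -0.0844, 0.0816], 0.6), ([0.5538, -0.0748, 0.0616], 0.23)]
top red_bat []
[ 0.51887047 -0.07973148  0.11145518]
bat off [ 0.54296286 -0.07393508  0.095     ]
```

View pics/side3c.png

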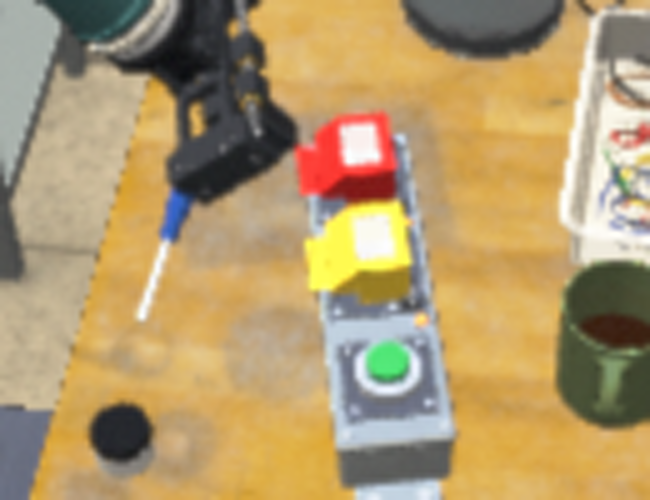

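The tab at (310,165) is still down, so the finger passed in front of it. I'll check where the tip really is in the image.

```bash
cat >> h.py <<'E'
def proj(c,w):
    q=np.linalg.inv(c['pose'])@np.r_[w,1]; u=np.array([q[0],-q[1]])/-q[2]
    u=u*(1+c['k1']*(u@u)); K=c['camera_matrix']; return np.array([K[0,0]*u[0]+K[0,2],K[1,1]*u[1]+K[1,2]])
E
python3 - <<'E'
from h import *
from scipy.spatial.transform import Rotation as R
P=np.load('P.npy')
for cam,(r0,r1,c0,c1) in {'side':(165,265,180,310),'top':(150,240,190,320)}.items():
    c=snap(cam); s=ctrl.get_state(); Rm=R.from_euler('xyz',s['tcp_rot']).as_matrix(); p=s['position']
    im=cv2.resize(np.ascontiguousarray(c['pixels'][r0:r1,c0:c1,::-1]),None,fx=6,fy=6,interpolation=cv2.INTER_CUBIC)
    def d(w,col):
        u=(proj(c,w)-[c0,r0]+.5)*6; cv2.circle(im,tuple(int(v) for v in u),4,col,-1)
    d(p,(255,0,255))
    for y in(-.0935,.0935):
        for x in(-.0375,.0375): d(p+Rm@[x,y,-.064],(0,255,255))
    d(W(P,(-.0475,.092),.083),(255,255,0)); d(W(P,(-.0475,.116),.083),(255,255,0)); d(W(P,(-.0475,.068),.083),(255,255,0))
    cv2.imwrite(f'pics/{cam}4.png',im)
print(s['tcp_rot'],Rm[:,2],s['gripper_width'])
E
```

```text
[-3.14132649 -0.59974633  0.23590635] [ 0.54873771  0.13218053 -0.82547879] 0.0006692052834085604
```

View pics/side4.png

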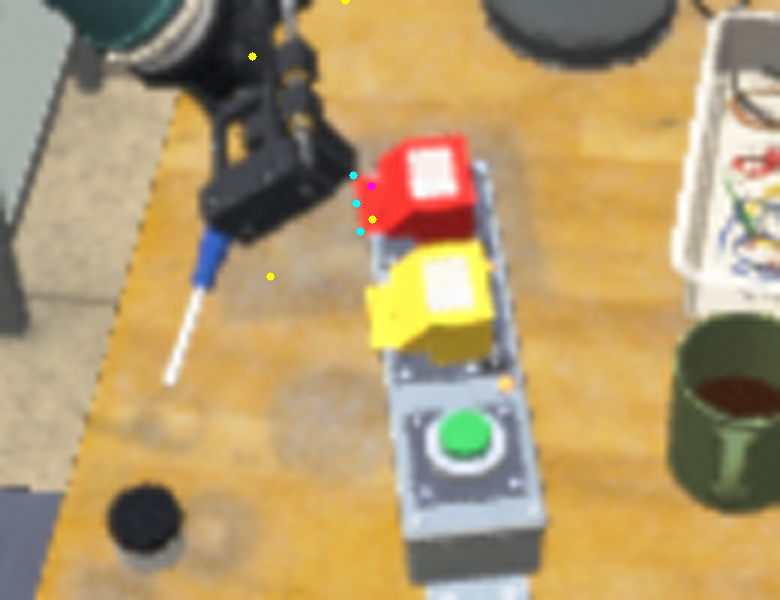

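View pics/top4.png

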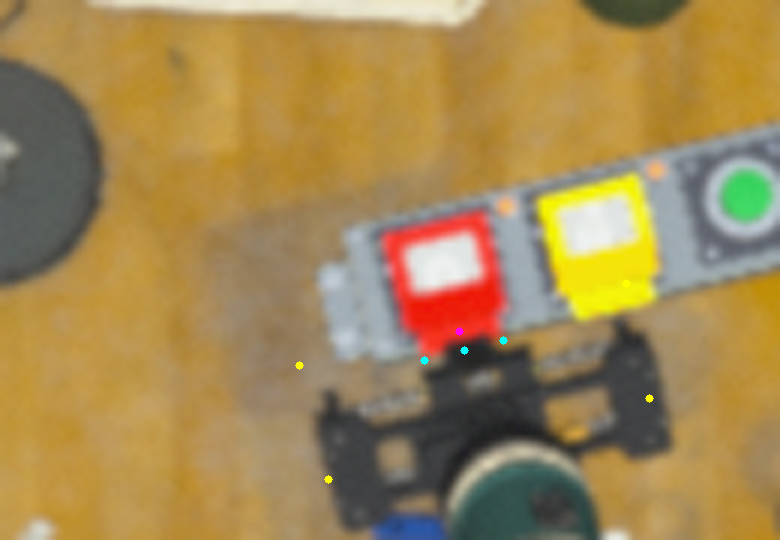

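In both views the visible fingertip ends about 10–17 mm short of the projected TCP (magenta at top (460,331), black tip at about (468,345)). The red tab edge sits about 3 mm further away than my model has it. Two touches, on the bench and on the housing front, will calibrate the tip directly.

```bash
cat >> h.py <<'E'
def loc(P):
    """TCP in red-unit mm"""
    p=ctrl.get_state()['position']; d=p[:2]-W(P,(0,.092),0)[:2]; c,s=np.cos(P[2]),np.sin(P[2])
    return np.round([(c*d[0]+s*d[1])*1e3,(-s*d[0]+c*d[1])*1e3,(p[2]-.06)*1e3],1)
E
python3 - <<'E'
from h import *
P=np.load('P.npy')
go(P,-62,43,.12); go(P,-62,0,.12)
go(P,-62,-85,.05,until_force=4); print('bench',loc(P))
go(P,-62,-20,.12)
go(P,-15,-20,.03,until_force=4); print('front',loc(P))
go(P,-62,-20,.12)
E
```

```text
(-62,43) False t 10.49 [ 0.4858 -0.0881  0.0981] F [ 0.31 -0.1   0.02]
(-62,0) False t 11.0 [ 0.4861 -0.0876  0.0549] F [1.12 0.03 0.54]
(-62,-85) True t 12.25 [ 0.4858 -0.0876 -0.0142] F [-4.46 -0.64  8.64]
bench [-69.4   0.1 -74.2]
(-62,-20) False t 12.81 [ 0.4857 -0.0876  0.0347] F [ 0.61  0.64 -0.11]
(-15,-20) True t 13.93 [ 0.5211 -0.0791  0.0345] F [-3.41 -2.07  5.16]
front [-33.    0.1 -25.5]
(-62,-20) False t 14.38 [ 0.4858 -0.088   0.035 ] F [-0.26  0.35  0.38]
```

The touches agree. The tip really ends about 23.5 mm short of the reported TCP along the tool axis (half width 9 mm fits), and the station sits about 3 mm further along its x than fitted. I correct both and lift again.

```bash
cat >> h.py <<'E'
LT=23.5  # measured: real tip ends this far behind the reported TCP
def corner(P,x,z,th=TH,y=92.,half=9.):
    tx=x-half*np.cos(th)+LT*np.sin(th); tz=z-half*np.sin(th)-LT*np.cos(th)
    return W(P,(tx/1e3,y/1e3),0.060+tz/1e3)
E
python3 - <<'E'
from h import *
P=np.load('P.npy'); P[:2]+=.003*np.array([np.cos(P[2]),np.sin(P[2])]); np.save('P2.npy',P)
pts=[(-58,5),(-47,8),arc(0,14)]+[tuple(np.add(arc(p,14),(2,1))) for p in(.15,.3,.45)]
assert all(ctrl.solve_ik(corner(P,*a),ori(P,TH)) is not None for a in pts+[(-27,30),(7,30)])
go(P,*pts[0],.12)
for a in pts[1:]: go(P,*a,.06)
c=snap('side'); 
im=np.ascontiguousarray(c['pixels'][165:265,180:310,::-1]); im=cv2.resize(im,None,fx=5,fy=5,interpolation=cv2.INTER_CUBIC)
tips(['red_tab','red_bat'],'side',c)
c=snap('top'); tips(['red_tab','red_bat'],'top',c)
im2=cv2.resize(np.ascontiguousarray(c['pixels'][165:215,230:290,::-1]),None,fx=5,fy=5,interpolation=cv2.INTER_CUBIC)
im[250:,350:]=im2; cv2.imwrite('pics/s5.png',im)
x,z=arc(.45,0); print(W(P,(x/1e3,.092),.06+z/1e3))
E
```

```text
(-58,5) False t 14.71 [ 0.5065 -0.0828  0.041 ] F [-1.14 -0.56  0.74]
(-47,8) False t 15.05 [ 0.5165 -0.0803  0.0436] F [-0.19 -0.39 -0.38]
(-40,10) False t 15.32 [ 0.5234 -0.0785  0.0454] F [-1.06 -0.4  -1.3 ]
(-35,22) False t 15.68 [ 0.528  -0.0778  0.0573] F [ 1.16 -0.54 -0.24]
(-31,32) False t 16.02 [ 0.5319 -0.0768  0.0672] F [ 0.23  0.   -1.36]
(-25,41) False t 16.35 [ 0.5372 -0.0754  0.0764] F [-0.37  0.35 -0.19]
side red_tab [([0.5209, -0.0785, 0.1133], 0.84), ([0.4066, -0.4226, 0.0015], 0.24)]
side red_bat []
top red_tab [([0.5202, -0.0804, 0.1151], 0.53)]
top red_bat []
[ 0.52178724 -0.07902974  0.11145518]
```

View pics/s5.png

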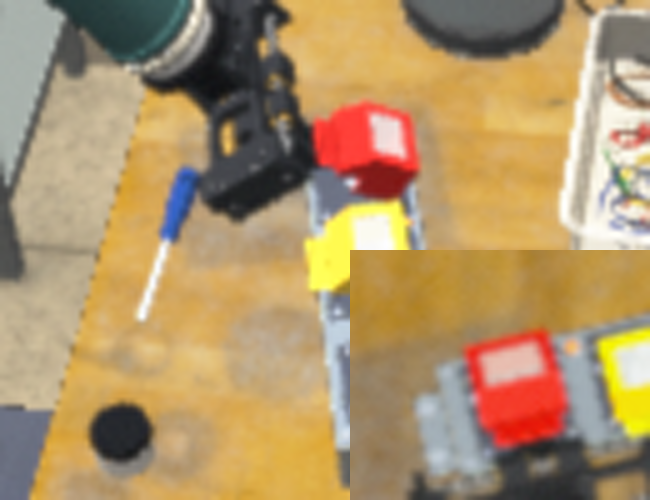

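The red guard is up: its tab is at about (325,140), and both cameras give a tab height of about 0.114 m, or roughly 0.45 rad. Next I push the toggle.

Run:
```python
from h import *
P=np.load('P2.npy')
go(P,-27,31,.08)
for x in(-18,-10,-4,1,5,8):
    r=go(P,x,31,.05,until_force=9); 
c=snap('side'); tips(['red_tab','red_bat'],'side',c)
c=snap('top'); tips(['red_tab','red_bat'],'top',c)
print('bat off',W(P,(-.0106,.092),.095),'on',W(P,(.0106,.092),.095))
```

```text
(-27,31) False t 16.93 [ 0.5349 -0.0753  0.0657] F [-0.6  -0.07 -0.19]
(-18,31) False t 17.26 [ 0.5452 -0.0736  0.0671] F [-0.29 -0.14 -0.05]
(-10,31) False t 17.57 [ 0.5521 -0.0715  0.0663] F [-2.7  -0.8  -0.61]
(-4,31) False t 17.83 [ 0.5585 -0.0704  0.0668] F [-0.14 -0.13  0.36]
(1,31) False t 18.08 [ 0.5633 -0.0692  0.0668] F [ 1.04 -0.29 -0.73]
(5,31) False t 18.33 [ 0.5662 -0.0681  0.066 ] F [-3.55 -0.39  0.44]
(8,31) False t 18.58 [ 0.5675 -0.0676  0.0653] F [-19.9   -6.49  10.27]
side red_tab [([0.5349, -0.0768, 0.1274], 0.68)]
side red_bat []
top red_tab [([0.5359, -0.0763, 0.1301], 0.72)]
top red_bat []
bat off [ 0.54587963 -0.07323333  0.095     ] on [ 0.56649148 -0.06827432  0.095     ]
```

The force shows the bat resisting at x ≈ -10, snapping over, then meeting its end stop at 5–8 mm. Now I withdraw and let the guard drop.

Run:
```python
from h import *
P=np.load('P2.npy')
go(P,0,31,.08); go(P,-27,32,.12); go(P,-70,34,.12)
go(P,-70,110,.2)
ctrl.sleep(.4)
for cam in('side','top'):
    c=snap(cam,cam+'6'); tips(['red_tab','yellow_unit','start_top'],cam,c)
print('tab shut',W(P,(-.0475,.092),.083),'start',W(P,(0,-.092),.085))
for o in(ori(P,0),[np.pi,0,P[2]-np.pi]):
  for z in(.16,.055): print(ctrl.solve_ik(W(P,(0,-.092),z),o))
a=cv2.imread('pics/side6.png')[165:265,180:310]; b=cv2.imread('pics/top6.png')[150:225,230:340]
cv2.imwrite('pics/s6.png',np.vstack([cv2.resize(a,(520,400),interpolation=2)[:, :520],cv2.resize(b,(520,200),interpolation=2)]))
```

```text
(0,31) False t 19.13 [ 0.562  -0.0695  0.0668] F [-0.45  0.12 -0.57]
(-27,32) False t 19.51 [ 0.5357 -0.0759  0.0677] F [-1.48 -0.5   0.78]
(-70,34) False t 20.02 [ 0.4945 -0.0863  0.0701] F [0.27 0.47 0.46]
(-70,110) False t 20.55 [ 0.4942 -0.0856  0.1455] F [ 0.45  0.73 -1.27]
side red_tab [([0.5074, -0.0822, 0.0818], 0.72), ([0.682, 0.4169, -0.0021], 0.36)]
side yellow_unit [([0.5744, -0.1612, 0.0604], 0.77)]
side start_top [([0.5937, -0.2534, 0.0853], 0.57), ([0.6818, 0.4213, -0.0001], 0.46)]
top red_tab [([0.5064, -0.0858, 0.0831], 0.91)]
top yellow_unit [([0.5746, -0.1588, 0.0602], 0.88)]
top start_top [([0.5991, -0.2524, 0.0867], 0.58)]
tab shut [ 0.51000335 -0.08186483  0.083     ] start [ 0.59922607 -0.24964909  0.085     ]
[-4.33117903e-01  2.53783840e-01  1.72075503e+00 -4.44089210e-16
  1.16705378e+00  9.01575106e-01]
[-4.33117903e-01  3.53359559e-01  1.80173630e+00 -4.44089210e-16
  9.86496791e-01  9.01575106e-01]
[-0.4331179   0.25378384  1.72075503  0.          1.16705378 -2.24001755]
[-0.4331179   0.35335956  1.8017363   0.          0.98649679 -2.24001755]
```

View pics/s6.png

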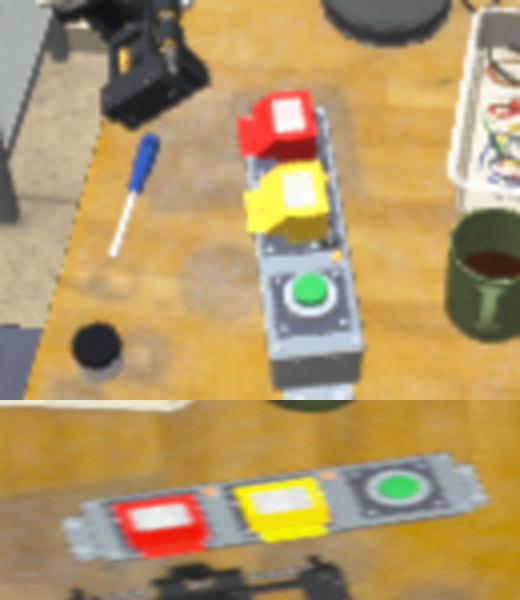

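The red guard is shut again (tab at (245,135) in the side part, measured z ≈ 0.082) and yellow is untouched. Now I press start at about (0.5985,-0.251), with the tool vertical.

Run:
```python
from h import *
P=np.load('P2.npy'); x,y=.5985,-.251
p=ctrl.get_state()['position']; ctrl.movel([p[0],p[1],.22],speed=.2)
ctrl.move_pose([x,y,.18],ori(P,0)); st('over')
ctrl.movel([x,y,.075],speed=.12); st()
r=ctrl.movel([x,y,.045],speed=.02,until_force=2); st(f'touch {r}')
r=ctrl.movel([x,y,.045],speed=.02,until_force=12); st(f'down {r}')
ctrl.sleep(.2); st()
c=snap('side'); tips(['start_top'],'side',c)
```

```text
over t 22.72 [ 0.5969 -0.2497  0.1776] F [-0.2   0.29  0.43]
 t 23.74 [ 0.5993 -0.2514  0.0761] F [ 0.6  -0.64  0.76]
touch True t 24.59 [ 0.5983 -0.2509  0.0593] F [ 0.89 -0.27  2.91]
down True t 24.98 [ 0.5984 -0.2509  0.0561] F [-0.96  0.7   4.6 ]
 t 25.18 [ 0.5984 -0.2509  0.056 ] F [-1.05  0.09  5.09]
side start_top []
```

Run:
```python
from h import *
x,y=.5985,-.251
for z in(.0545,.053,.0515):
    r=ctrl.movel([x,y,z],speed=.015); ctrl.sleep(.15); st(f'{r}')
    if ctrl.get_state()['contact_force'][2]>12: break
ctrl.movel([x,y,.1],speed=.08); ctrl.movel([x,y,.2],speed=.2); ctrl.move_pose([.45,-.2,.25],ctrl.get_state()['tcp_rot']); ctrl.sleep(.3); st('up')
for cam in('side','top'):
    c=snap(cam,cam+'7'); tips(['red_tab','start_top'],cam,c)
```

```text
False t 25.68 [ 0.5984 -0.251   0.0559] F [-3.02  1.72 11.32]
False t 26.07 [ 0.5985 -0.251   0.0558] F [-7.53  3.05 18.01]
up t 28.47 [ 0.4506 -0.2002  0.2492] F [-0.52 -0.25  0.04]
side red_tab [([0.5081, -0.0824, 0.079], 0.72)]
side start_top [([0.3998, -0.5557, -0.0025], 0.69), ([0.5943, -0.2526, 0.0836], 0.55)]
top red_tab [([0.5059, -0.0828, 0.0853], 0.56)]
top start_top [([0.5998, -0.2492, 0.088], 0.49)]
```

The press followed the spring up to 5 N and then hit a hard stop, so the button reached full travel. It is up again, the red guard is shut and the arm is clear.

```bash
python3 -c "
from h import *
print(ctrl.sign_off())"
```

```text
the job is handed in; nothing more can be done
None
```

I handed the job in at about 28 s: the red guard was lifted, the toggle flipped to on and the guard dropped shut, then start was pressed fully and came back up; the toggle state and full press were read from forces, not seen, and the sign-off gave no verdict.

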